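Seat a board carrier on its three-ball holder

ROBOT

A 7-joint arm with a two-finger parallel gripper is mounted at the origin on the work surface. World frame = base frame: x ahead of the robot, y to its left, z up, the work surface at z = 0. Lengths are in m, angles in degrees, forces in N, time in s.
With the tool pointing down it reaches from about 0.35 to 0.9 m from the base axis. Payload 7.2 kg.
Tool frame: the origin (TCP) lies between the finger pads; the fingertips stand r.nose_length ahead of it and the grasp point (between the pads) lies 2 mm behind it (r.nose_length is the distance from the TCP to the fingertips, in m); z points along the fingers, y is the line along which they close (so a half turn about z gives the same grasp; the last joint's range is limited). The gripper opens to 85 mm and grips with 20 to 120 N. Pads are 22 mm wide; open, the fingers measure 114 mm over their backs; the gripper's body (76 mm by 85 mm) begins 54 mm behind the grasp point. The pads swing forward as they close: fully open they stand 13 mm farther back than shut.
Start: joints at [59.175, 23.554, -0.728, 91.456, 0.321, 64.991, -4.71], TCP at [0.283, -0.557, 0.248] pointing down, gripper open.
Joint ranges: [-169.25, 169.25], [-16.82, 113.86], [-84.01, 82.57], [7.8, 145.47], [-59.2, 239.2], [7.22, 106.19], [-163.78, 163.78]. Speed limits (degrees/s): [136.94, 136.94, 172.46, 172.46, 180, 180, 180].

INTERFACE

Orientations are given as a 3x3 rotation matrix whose columns are the frame's x, y, z axes.
In Python, from workcell import r gives the robot as it stands. The module is installed in compiled form; this text tells all that it offers.
- The arm moves only by the shell command python3 -m inch 'ROWS' [FORCE]. ROWS is rows parted by semicolons, their numbers by spaces, 1 to 5 of them, each of 7 numbers: a rotation vector rx, ry, rz in degrees, then dx, dy, dz in m, then the finger opening in m; each row is the pose to reach, as a shift and turn from the pose commanded when the command began, along the tool's axes at that moment; what a row does not reach only later rows make up. A row lasts 1/8 s, in which the tool goes at most 0.0625 m and 10.7 degrees, less where a joint would pass 70% of its speed; a pose out of reach is approached as far as the arm can. The fingers move at their own pace and stop on an object; FORCE is the grip in N (left out, the last holds). Time passes only in rows, so rows that do not move let the fingers close. It prints the time, the measured TCP pose, the force, the opening and the grip force at its end.
- r.get_obs(): the state, without advancing time (a new reading comes with each control period).
- r.grab_frame(name): name is "scene" or "top" or "wrist"; returns the picture (400x640x3 uint8, red, green, blue); there is no depth.
- r.camera_params(name): a dict with "intrinsics" (3x3 intrinsics, pixels), "k1" (the pictures are not rectified: a ray, as slopes to the right and down, at radius r is drawn at 1 + k1 r^2 times it, then the intrinsics apply), "eye" and "rotation" of the camera in the world; the wrist camera has in their place "tool_from_camera" (4x4, takes a point from camera to tool coordinates, whose origin is the TCP and whose axes are the flange's). Camera axes: x right, y down, z forward; pixel columns grow to the right and rows downward; lengths in m; the calibration is good to about 2 mm. A picture is of the moment at which its call begins: read the wrist's pose just before it. camera_params takes no time and is no camera call.
- r.hand_in(): hands the job in; it is judged then, once.
Trained networks look in the newest picture that a camera, given by its name, has taken for a name from the list of things; names that differ only in an ending like _2 or _b are one class to them, and where a whole thing is asked for, a point or a joint stands for the part that bears it (a point fixed in the world has none). Each returns a list of dicts, best first, with "p" (0 to 1); they miss things now and then, are a little off and sometimes report something else, mostly with a low value. They report only what shows in the picture. A call takes as long as a camera call. They do not tell look-alikes from the thing itself.
- r.boxes_of(camera, target): "xyz" ([x, y, z] in m, in world coordinates, good to about 4 mm: the middle of the surface that is visible of it).
- r.place_of(camera, target): "xyz" ([x, y, z] in m, in world coordinates, good to about 4 mm: a listed point, or the origin of a listed thing).
The state is a dict: "t": time; "joint_positions": joint angles; "joint_vel": joint speeds; "joint_torque": joint torques, N m; "tcp_pos": TCP position; "eef_rot": TCP orientation; "ft_force": force on the tool from outside, world axes, zero at the start; "torque": the same for the moment, N m; "opening": finger opening in m; "finger_force": force on a finger pad.
Only numpy, scipy, OpenCV 4.12 (cv2) and the standard library are available. Lean on these libraries where they do the work, as an engineer would, in place of code of your own. Each camera call takes 0.05 s, during which the arm holds its last target. There are 200 camera calls.

TASK

Pick up the board carrier from the orange pad by its handle bar and fit it on the black board holder, orange-marked nose to orange-marked nose, so that its three grooves sit fully home on the three balls under both spring rollers. Keep hold of it all the way down as you ease it past the rollers, so that the springs do not slam it down, and do not force it against the balls; then let go. Leave the other things on the bench where they are.

Things in the scene. Friction and masses are not known exactly. Their poses are not given: they have to be found in the camera images.
- carrier: aluminium plate 112 x 88 x 8 mm (x, y, z), two green circuit boards on top, black handle bar over them; 0.24 to 0.39 kg; starts flat on the pad. Origin at its centre, level with its lowest edges; z up; plate from z 7.5 to 15.5 mm. Below: three radial steel V-grooves (45 degree faces, mouth 17 mm wide) at (40,0), (-25,28), (-25,-28) mm
- carrier_bar (a point): centre of the handle bar, 50 mm above the carrier's origin: bar 96 mm long along the carrier's x, 12 mm wide (y), 12 mm high, on a post at each end; free below over its middle 76 mm, down to the components 31 mm under its centre. Grip it across (fingers closing along y) at the middle
- carrier_nose (a point): middle of the carrier's +x end (the nose, with orange marks on plate and bar), 56 mm ahead of its origin, 11.5 mm above it. A round steel rail of radius 5 mm runs along each side of the plate: centre at y = +-48, z = 11.5, ends at x = +-25 mm of the carrier
- holder: black board holder fixed to the bench: base 140 x 170 x 22 mm (x, y, z), origin under its centre on the bench, z up. A column carries a black deck 124 x 168 x 10 mm whose height was set by hand and is NOT measured: its top is 55 to 79 mm above the bench. Home, the carrier's origin is about 9 mm above the deck's top, over the holder's origin, same yaw
- holder_column (a point): on the holder's axis, at the base's top, 22 mm up, axes as the holder's. On the deck above it: three 12 mm steel balls at (40,0), (-25,28), (-25,-28) mm, centres 10 mm above the deck's top; an orange mark at the +x end; a spring roller at each side between black cheeks that reach 33 mm above the deck at |y| 61 to 84 mm
- catch_left (a joint): outward travel (m) of the +y spring roller (12 mm diameter, axis along x, at x 0, y 55 mm, 28 mm above the deck's top): 0 free, about 0.004 as the rail's widest point passes, about 0.001 with the carrier home. A carrier let down level first touches both rollers about 16 mm above home
- catch_right (a joint): the same for the -y roller. From the first touch the two rollers resist with up to about 16 N together (carrier's weight included), none at 7.5 mm above home; below that they pull the carrier down with up to about 16 N until the balls stop it; let go there, it slams. A slam, or a push of over about 20 N once home, counts as forced
- pad: cracked orange silicone pad 150 x 220 x 4 mm (x, y, z), fixed; origin under its centre. The carrier starts on its +y part, the tweezers on its -y edge
- tweezers: angled tweezers, black shanks and white ceramic tips, 120 mm long along x, 6 mm high; bystander
- canister: dented tin screw-top canister, 63 mm diameter, 75 mm high, origin under its centre; bystander
- spool: blue solder spool standing on its flange, 54 mm diameter, 38 mm high; bystander
- flux: small flux bottle, 36 mm diameter, 90 mm high; bystander
- cleaner: dark tip-cleaner bowl, 76 mm diameter, 45 mm high; bystander
There are look-alikes about, which are no part of the job. Leave any pink or red look-alike of the holder alone.

How it is judged (in metres and radians):
On the way, in this order (a step that is already met when the one before it is completed fails the run):
1. the carrier is lifted off the pad (z of carrier in the frame of pad above 0.03 m and horizontal distance between carrier and holder above 0.05 m), for 0.1 s.
2. held in the fingers, the carrier is pushed down between both rollers, spreading them by over 2.8 mm (value of joint each of catch_left, catch_right above 0.0028 m and contact force between the fingers and carrier above 2 N), for 0.05 s.
3. the carrier is home on the three balls under both rollers while the fingers still hold it (value of joint catch_left between 0.0002 and 0.0018 m and value of joint catch_right between 0.0002 and 0.0018 m and x of carrier in the frame of holder between -0.003 and 0.003 m and y of carrier in the frame of holder between -0.003 and 0.003 m and x of carrier_nose in the frame of holder above 0.05 m and angle between the x axis of carrier and the x axis of holder, either way round below 0.04 rad and angle between carrier's own z axis and vertical below 0.03 rad and contact force between the fingers and carrier above 2 N), for 0.1 s.
At the end, for the whole second after the job is handed in: The carrier sits level (under 0.03 rad) and square (0.04 rad) on the holder, nose to the marked end, within 3 mm of the holder's centre in x and y, fully down: both rollers are over its rails with 0.2 to 1.8 mm of travel; it is at rest and released (value of joint catch_left between 0.0002 and 0.0018 m and value of joint catch_right between 0.0002 and 0.0018 m and x of carrier in the frame of holder between -0.003 and 0.003 m and y of carrier in the frame of holder between -0.003 and 0.003 m and x of carrier_nose in the frame of holder above 0.05 m and angle between the x axis of carrier and the x axis of holder, either way round below 0.04 rad and angle between carrier's own z axis and vertical below 0.03 rad and linear speed of carrier below 0.02 m/s and contact force between the fingers and carrier below 0.1 N); the robot touches nothing.
It fails at once if the carrier is slammed or forced onto the holder (over 70 N) (contact force between carrier and holder above 70 N).
It fails at once if a bystander (canister, tweezers, spool, flux bottle or cleaner bowl) is moved by more than 20 mm (distance of any of canister, tweezers, spool, flux, cleaner from where it was at the start of the episode above 0.02 m).
It also fails if it takes over 58 s, if anything falls off the work surface, if the arm or the gripper's body presses on something with over 40 N, if the wrist force passes 120 N, or if a joint passes its speed limit or range.

## Working session

There is one attempt and no reset: what is moved stays moved. The work goes in short steps, Python scripts to look and compute and a shell command to move; the robot and the scene stay as the last step left them, time stands still between calls to the robot, and variables do not carry over. Pictures are saved under pics/ and viewed, at most 13 in all, crops included, and the job is handed in when it is done.

```bash
mkdir -p pics
cat > h.py <<'E'
import numpy as np, cv2
from workcell import r
def show(d): return [(np.round(x['xyz'],4).tolist(),round(x['p'],2)) for x in d[:4]]
E
python3 - <<'E'
from h import *
o=r.get_obs(); print(o['t'],o['tcp_pos'],np.round(o['eef_rot'],3).tolist(),o['opening'],r.nose_length)
ims=[]
for c in ['scene','top']:
    ims.append(r.grab_frame(c))
    for t in ['carrier','carrier_bar','carrier_nose','holder','holder_column','pad']: print(c,t,show(r.place_of(c,t)))
    p=r.camera_params(c); print(p)
cv2.imwrite('pics/s.png',ims[0][:,:,::-1]);cv2.imwrite('pics/t.png',ims[1][:,:,::-1])
print(r.camera_params('wrist'))
E
```

```text
0.0 [ 0.28269397 -0.5568651   0.24744687] [[0.892, 0.453, -0.001], [0.453, -0.892, 0.001], [-0.0, -0.002, -1.0]] 0.08521987808747937 0.017
scene carrier [([0.5912, -0.138, 0.0071], 0.62)]
scene carrier_bar [([0.5872, -0.1409, 0.056], 0.7)]
scene carrier_nose [([0.6443, -0.1466, 0.0139], 0.74)]
scene holder [([0.6028, 0.1595, 0.0019], 0.95), ([0.3433, -0.1879, 0.0031], 0.9), ([0.8357, 0.1766, 0.0013], 0.72), ([0.3, 0.4584, -0.0031], 0.72)]
scene holder_column [([0.3455, -0.1862, 0.0214], 0.83), ([0.2983, 0.4625, 0.0202], 0.71), ([0.8376, 0.1749, 0.0219], 0.7), ([0.6026, 0.1666, 0.0219], 0.61)]
scene pad [([0.5807, -0.1808, 0.0035], 0.86)]
{'intrinsics': array([[388.91385432,   0.        , 315.8991971 ],
       [  0.        , 388.91385432, 199.5599152 ],
       [  0.        ,   0.        ,   1.        ]]), 'k1': -0.06578060237676192, 'eye': array([1.20178631, 0.41627774, 0.88418576]), 'rotation': array([[-0.52191623,  0.63606224, -0.56835576],
       [ 0.85299039,  0.39175191, -0.34487365],
       [ 0.00329335, -0.66479716, -0.74701666]])}
top carrier [([0.5847, -0.1404, 0.0034], 0.8)]
[... 665 characters left out ...]
([[-0.00119629, -0.99773287,  0.06728807],
       [-0.99970816,  0.00281676,  0.0239929 ],
       [-0.02412804, -0.06723973, -0.99744506]])}
{'intrinsics': array([[341.84834946,   0.        , 320.42326371],
       [  0.        , 341.84834946, 203.34118952],
       [  0.        ,   0.        ,   1.        ]]), 'k1': -0.01845950624099942, 'tool_from_camera': array([[ 4.72811088e-04, -9.55637634e-01, -2.94544546e-01,
         7.68001666e-02],
       [ 9.99999502e-01,  1.93024014e-04,  9.78968529e-04,
         4.49335498e-04],
       [-8.78684998e-04, -2.94544862e-01,  9.55637249e-01,
        -1.24989798e-01],
       [ 0.00000000e+00,  0.00000000e+00,  0.00000000e+00,
         1.00000000e+00]])}
```

View pics/s.png

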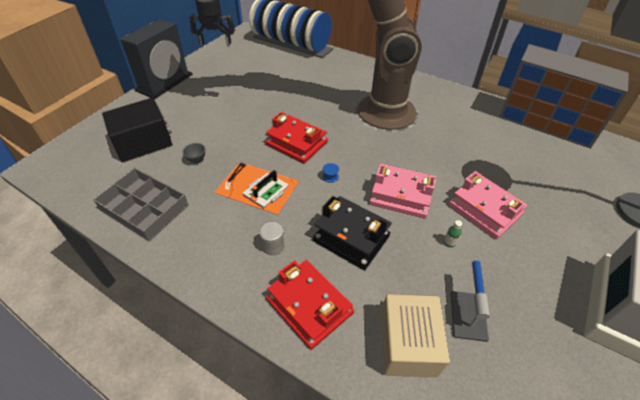

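View pics/t.png

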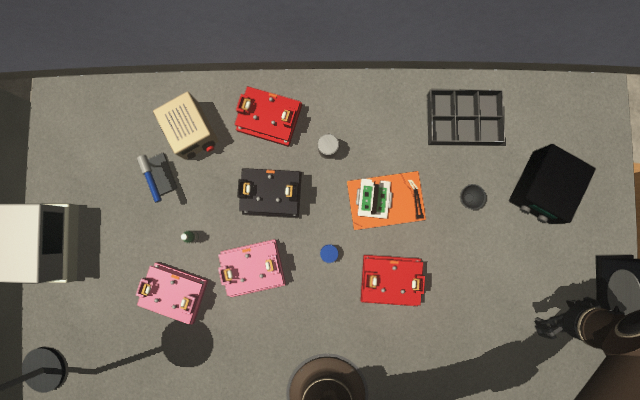

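The black holder is near (0.60, 0.16), at scene px (352,232) and top px (270,192). Its orange mark is on the +x side (top px (270,171)). The carrier is on the pad at top px (375,198), nose towards +x and yawed about -7°. Next I'll take a wrist view above the carrier.

```bash
python3 -m inch '0 0 34 0.459 -0.235 0;0 0 34 0.459 -0.235 0;0 0 34 0.459 -0.235 0;0 0 34 0.459 -0.235 0;0 0 34 0.459 -0.235 0' 40
python3 - <<'E'
from h import *
o=r.get_obs(); R=o['eef_rot']; d=np.array([0.586,-0.140,0.25])-o['tcp_pos']; print(np.round(R.T@d,4), np.degrees(np.arctan2(R[1,0],R[0,0])))
E
```

```text
[ 0.4592 -0.2349 -0.0017] 26.917233448002285Traceback (most recent call last):
ValueError: each row has 7 numbers
```

```bash
python3 -m inch '0 0 34 0.459 -0.235 0 0.085;0 0 34 0.459 -0.235 0 0.085;0 0 34 0.459 -0.235 0 0.085;0 0 34 0.459 -0.235 0 0.085;0 0 34 0.459 -0.235 0 0.085' 40
python3 - <<'E'
from h import *
o=r.get_obs(); R=o['eef_rot']; d=np.array([0.586,-0.140,0.25])-o['tcp_pos']; print(np.round(R.T@d,4), np.degrees(np.arctan2(R[1,0],R[0,0])))
E
```

```text
t: 1.32
tcp_pos: [0.4635, -0.3086, 0.2486]
eef_rot: [[0.992, -0.124, 0.001], [-0.124, -0.992, -0.0], [0.001, 0.0, -1.0]]
ft_force: [1.1, -0.9, -0.7]
opening: 0.0853
finger_force: 0.0
[ 0.1006 -0.1825 -0.0014] -7.131397463612234
```

```bash
python3 -m inch '0 0 0 0.08 -0.17 0 0.085;0 0 0 0.08 -0.17 0 0.085;0 0 0 0.08 -0.17 0 0.085;0 0 0 0.08 -0.17 0 0.085;0 0 0 0.08 -0.17 0 0.085'
cat >> h.py <<'E'
def ray(cam,px,obs=None):
    p=r.camera_params(cam); K=p['intrinsics']; k=p['k1']
    if cam=='wrist':
        T=p['tool_from_camera']; R=obs['eef_rot']; eye=obs['tcp_pos']+R@T[:3,3]; rot=R@T[:3,:3]
    else: eye,rot=p['eye'],p['rotation']
    u=cv2.undistortPoints(np.array([[px]],float),K,np.array([k,0,0,0.]))[0,0]
    d=rot@np.array([u[0],u[1],1]); return eye,d/np.linalg.norm(d)
def atz(cam,px,z,obs=None):
    e,d=ray(cam,px,obs); return e+d*(z-e[2])/d[2]
def tri(rays):
    A=sum(np.eye(3)-np.outer(d,d) for e,d in rays); b=sum((np.eye(3)-np.outer(d,d))@e for e,d in rays)
    return np.linalg.solve(A,b)
E
python3 - <<'E'
from h import *
o=r.get_obs(); print(o['t'],o['tcp_pos'],np.round(o['eef_rot'],3).tolist())
im=r.grab_frame('wrist'); cv2.imwrite('pics/w1.png',im[:,:,::-1])
for t in ['carrier','carrier_bar','carrier_nose']: print(t,show(r.place_of('wrist',t)))
np.save('o1.npy',o,allow_pickle=True)
E
```

```text
t: 1.95
tcp_pos: [0.5626, -0.1517, 0.2481]
eef_rot: [[0.992, -0.123, -0.001], [-0.123, -0.992, -0.001], [-0.0, 0.001, -1.0]]
ft_force: [-0.8, -0.6, 0.0]
opening: 0.0848
finger_force: 0.0
1.95 [ 0.56261899 -0.15173241  0.24814081] [[0.992, -0.123, -0.001], [-0.123, -0.992, -0.001], [-0.0, 0.001, -1.0]]
carrier [([0.5839, -0.1408, 0.0028], 0.58), ([0.6426, -0.1468, 0.0125], 0.22)]
carrier_bar [([0.5808, -0.1418, 0.0457], 0.89)]
carrier_nose [([0.6429, -0.1464, 0.0124], 0.69)]
```

View pics/w1.png

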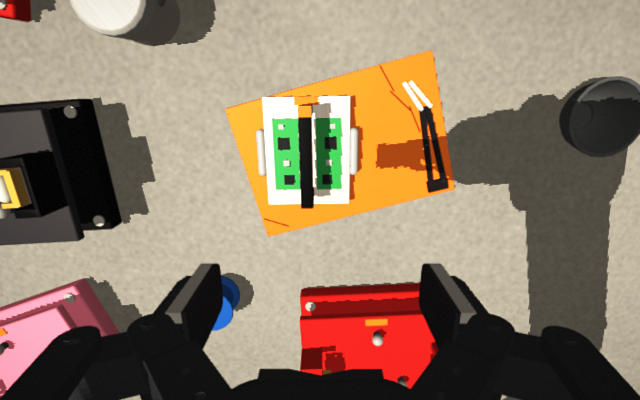

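The wrist view shows the plate with corners near (264,97), (350,96), (348,204), (268,204). The bar runs from (306,104) to (307,208), and the orange nose mark is at the top. The carrier is almost aligned with the tool.

```bash
python3 - <<'E'
from h import *
o=np.load('o1.npy',allow_pickle=True).item()
im=cv2.imread('pics/w1.png')
g=((im.min(2)>200)).astype(np.uint8); g[:, :225]=0; g[:,370:]=0; g[:80]=0; g[225:]=0
b=(im.max(2)<40).astype(np.uint8); b[:, :295]=0; b[:,320:]=0; b[:100]=0; b[212:]=0
for m,z in((g,.0195),(b,.060)):
    n,l,s,c=cv2.connectedComponentsWithStats(m); 
    k=(l>0) if m is g else l==1+s[1:,4].argmax()
    pts=np.argwhere(k)[:,::-1].astype(np.float32); 
    R=cv2.boxPoints(cv2.minAreaRect(pts)); print(R.tolist())
    P=np.array([atz('wrist',q,z,o) for q in R]); print(np.round(P,4).tolist(),P.mean(0))
    for i in range(2):
        e=P[(i+1)%4]-P[i]; print(np.linalg.norm(e),np.degrees(np.arctan2(e[1],e[0])))
E
python3 -m inch '0 0 0 0.022 -0.008 0.08 0.085;0 0 0 0.022 -0.008 0.08 0.085;0 0 0 0.022 -0.008 0.08 0.085;0 0 0 0.022 -0.008 0.08 0.085'
python3 - <<'E'
from h import *
o=r.get_obs(); print(o['t'],o['tcp_pos'])
im=r.grab_frame('wrist'); cv2.imwrite('pics/w2.png',im[:,:,::-1])
for t in ['carrier','carrier_bar','carrier_nose']: print(t,show(r.place_of('wrist',t)))
np.save('o2.npy',o,allow_pickle=True)
E
```

```text
[[255.44039916992188, 96.94941711425781], [354.4778137207031, 95.49296569824219], [356.0568542480469, 202.86680603027344], [257.0194396972656, 204.32325744628906]]
[[0.648, -0.0973, 0.0195], [0.6373, -0.1947, 0.0195], [0.5265, -0.186, 0.0195], [0.538, -0.0793, 0.0195]] [ 0.58745786 -0.13932685  0.0195    ]
0.09798133546294667 -96.2469424035617
0.11111810287983125 175.50601476472823
[[298.0283203125, 118.33683013916016], [309.95068359375, 117.83307647705078], [313.6712646484375, 205.88714599609375], [301.7489013671875, 206.39089965820312]]
[[0.6242, -0.139, 0.06], [0.6234, -0.1496, 0.06], [0.5414, -0.1424, 0.06], [0.5423, -0.131, 0.06]] [ 0.58281389 -0.14050392  0.06      ]
0.010637426325214774 -94.69751673631214
0.08231447602680486 174.95392780989005
t: 2.65
tcp_pos: [0.5861, -0.1469, 0.1699]
eef_rot: [[0.992, -0.124, 0.002], [-0.124, -0.992, -0.001], [0.002, 0.0, -1.0]]
ft_force: [-0.4, 0.3, 0.5]
opening: 0.0849
finger_force: 0.0
2.65 [ 0.58608964 -0.14686153  0.16990418]
carrier [([0.4207, -0.0014, 0.0042], 0.18)]
carrier_bar [([0.5862, -0.1424, 0.048], 0.83)]
carrier_nose [([0.6457, -0.1441, 0.0116], 0.74)]
```

View pics/w2.png

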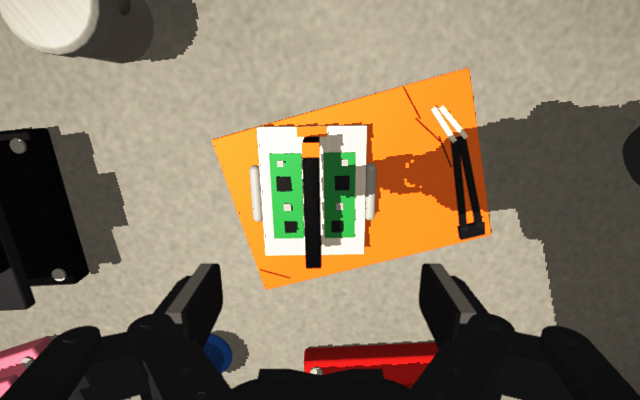

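In view 2 the bar runs from about (311,137) to (313,268), with plate corners near (257,127), (371,124), (364,254), (265,256).

Run:
```python
from h import *
o1=np.load('o1.npy',allow_pickle=True).item();o2=np.load('o2.npy',allow_pickle=True).item()
def fit(f,x0,x1,y0,y1):
    im=cv2.imread(f).astype(int)[y0:y1,x0:x1]
    blk=im.max(2)<40
    ys,xs=np.nonzero(blk); 
    rows=np.unique(ys); L=[]
    for y in rows:
        x=xs[ys==y]; 
        if len(x)>5: L.append((x.mean()+x0,y+y0))
    return np.array(L)
A=fit('pics/w1.png',297,318,122,215);B=fit('pics/w2.png',302,324,160,275)
for L,o in((A,o1),(B,o2)):
    p=np.polyfit(L[:,1],L[:,0],1); res=L[:,0]-np.polyval(p,L[:,1]); print(L[0],L[-1],res.std())
    a,b=[atz('wrist',(np.polyval(p,y),y),.06,o) for y in (L[0,1],L[-1,1])]
    d=a-b; print(a,b,np.degrees(np.arctan2(d[1],d[0])))
# near ends
X=tri([ray('wrist',A[-1]+[0,.5],o1),ray('wrist',B[-1]+[0,.5],o2)]); print('near end',X)
S=r.camera_params('top')
im=cv2.imread('pics/w2.png'); 
hsv=cv2.cvtColor(im,cv2.COLOR_BGR2HSV)
m=(im.min(2)>200).astype(np.uint8); m[:,:256]=0;m[:,374:]=0;m[:110]=0;m[262:]=0
for q in [(257,127),(371,124),(364,254.5),(265,256)]: print(atz('wrist',q,.0195,o2))
for q,w in [((264,97),(257,127)),((350,96),(371,124)),((349,204),(364,254.5)),((268,204),(265,256))]: print('tri',tri([ray('wrist',q,o1),ray('wrist',w,o2)]))
```

```text
[304.5 122. ] [306.5 206. ] 0.3150510235746367
[ 0.62039209 -0.14415034  0.06      ] [ 0.54202983 -0.13615104  0.06      ] -5.828624766764283
[310.5 160. ] [313. 266.] 0.2985919087400059
[ 0.62276928 -0.14415857  0.06      ] [ 0.54189552 -0.13552404  0.06      ] -6.094131037311318
near end [ 0.54177836 -0.13544971  0.06055438]
[ 0.6472561  -0.10372441  0.0195    ]
[ 0.63843364 -0.19328347  0.0195    ]
[ 0.5267759  -0.17804941  0.0195    ]
[ 0.5361606  -0.09095164  0.0195    ]
tri [ 0.64714436 -0.10558574  0.02452494]
tri [ 0.63822941 -0.19097574  0.02673899]
tri [ 0.52503388 -0.17840161  0.01593063]
tri [ 0.53829943 -0.09208963  0.02418929]
```

```bash
python3 -m inch '0 0 0 0 -0.06 -0.08 0.085;0 0 0 -0.038 -0.31 -0.08 0.085;0 0 0 -0.038 -0.31 -0.08 0.085;0 0 0 -0.038 -0.31 -0.08 0.085;0 0 0 -0.038 -0.31 -0.08 0.085'
python3 -m inch '0 0 0 0 -0.06 0 0.085;0 0 0 0 -0.06 0 0.085;0 0 0 0 -0.06 0 0.085'
python3 - <<'E'
from h import *
o=r.get_obs(); print(o['t'],o['tcp_pos'])
im=r.grab_frame('wrist'); cv2.imwrite('pics/w3.png',im[:,:,::-1])
for t in ['holder','holder_column']: print(t,show(r.place_of('wrist',t)))
np.save('o3.npy',o,allow_pickle=True)
E
```

```text
t: 3.48
tcp_pos: [0.5865, 0.1413, 0.2468]
eef_rot: [[0.992, -0.124, 0.002], [-0.124, -0.992, 0.0], [0.002, -0.0, -1.0]]
ft_force: [1.5, -0.6, -0.0]
opening: 0.085
finger_force: 0.0
t: 3.85
tcp_pos: [0.594, 0.1986, 0.2457]
eef_rot: [[0.992, -0.123, 0.001], [-0.123, -0.992, -0.001], [0.001, 0.001, -1.0]]
ft_force: [-0.1, -0.9, 0.0]
opening: 0.0852
finger_force: 0.0
3.85 [0.59399011 0.19860669 0.24574761]
holder [([0.378, 0.2241, -0.0001], 0.96), ([0.602, 0.1685, -0.0025], 0.66)]
holder_column []
```

View pics/w3.png

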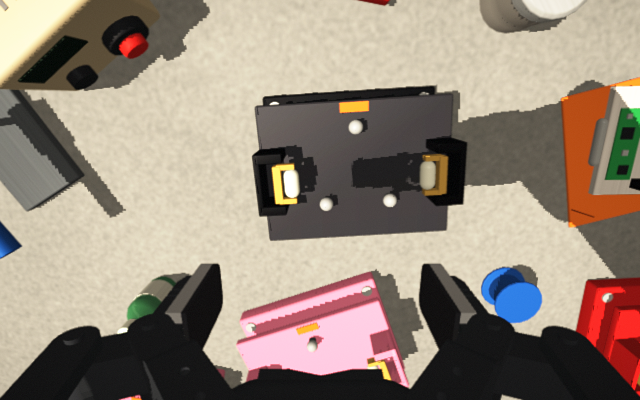

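The holder's balls are at (356,127) (nose), (326,204) (+y) and (390,201) (-y). The orange mark is at (354,107), and the rollers are at (291,184) and (428,176). I'll take a second view from a shifted position.

```bash
python3 -m inch '0 0 0 0 0.1 0.02 0.085;0 0 0 0 0.1 0.02 0.085;0 0 0 0 0.1 0.02 0.085'
python3 - <<'E'
from h import *
o=r.get_obs(); print(o['t'],o['tcp_pos'])
im=r.grab_frame('wrist'); cv2.imwrite('pics/w4.png',im[:,:,::-1])
for t in ['holder','holder_column']: print(t,show(r.place_of('wrist',t)))
np.save('o4.npy',o,allow_pickle=True)
# predict ball pixels for deck z .067 ->ball .077
o3=np.load('o3.npy',allow_pickle=True).item()
p=r.camera_params('wrist');T=p['tool_from_camera']
for q in [(356,127),(326,204),(390,201),(291,184),(428,176)]:
    X=atz('wrist',q,.077,o3); c=T[:3,:3].T@(o['eef_rot'].T@(X-o['tcp_pos'])-T[:3,3]); print(X,p['intrinsics']@(c/c[2]))
E
```

```text
t: 4.38
tcp_pos: [0.5814, 0.0937, 0.2251]
eef_rot: [[0.991, -0.131, -0.001], [-0.131, -0.991, -0.003], [-0.0, 0.003, -1.0]]
ft_force: [-0.4, -0.2, 0.6]
opening: 0.085
finger_force: 0.0
4.375 [0.58138804 0.09370213 0.22512078]
holder [([0.3762, 0.2244, 0.0009], 0.71), ([0.341, -0.187, 0.0007], 0.69), ([0.5991, 0.1684, 0.0011], 0.62)]
holder_column []
[0.64369492 0.16247978 0.077     ] [222.86200958 130.12941162   1.        ]
[0.57938305 0.19555305 0.077     ] [200.69162201 212.51867949   1.        ]
[0.57512832 0.13817943 0.077     ] [268.76558528 208.73736886   1.        ]
[0.60155209 0.2240728  0.077     ] [160.62933094 191.62055128   1.        ]
[0.59396587 0.10348799 0.077     ] [306.46397692 181.77247055   1.        ]
```

View pics/w4.png

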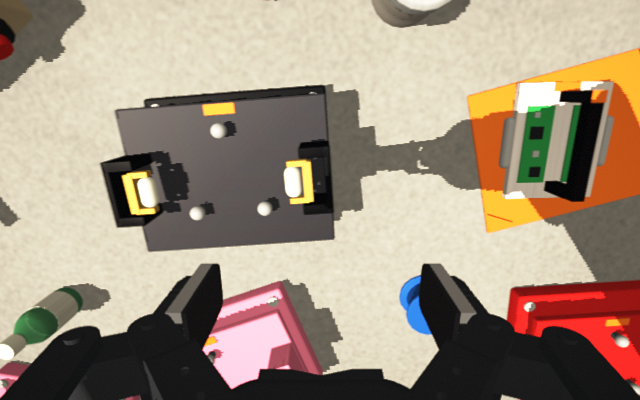

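Second view: balls at (219,131), (197,213), (265,208). I'll fit the holder pose (x, y, yaw, ball height) to both views by least squares.

```bash
cat >> h.py <<'E'
def proj(X,o):
    p=r.camera_params('wrist');T=p['tool_from_camera']
    c=T[:3,:3].T@(o['eef_rot'].T@(np.asarray(X)-o['tcp_pos'])-T[:3,3]); u=c[:2]/c[2]; u=u*(1+p['k1']*(u@u)); K=p['intrinsics']
    return np.array([K[0,0]*u[0]+K[0,2],K[1,1]*u[1]+K[1,2]])
E
python3 - <<'E'
from h import *
from scipy.optimize import least_squares as ls
B=np.array([[40,0],[-25,28],[-25,-28]])/1e3
obs=[]
for f,q,on in (('pics/w3.png',[(356,127),(326,204),(390,201)],'o3.npy'),('pics/w4.png',[(219,131),(197,213),(265,208)],'o4.npy')):
    g=cv2.imread(f,0); o=np.load(on,allow_pickle=True).item()
    for i,(x,y) in enumerate(q):
        w=g[y-12:y+13,x-12:x+13]; 
        n,l,s,c=cv2.connectedComponentsWithStats((w>100).astype(np.uint8)); k=1+s[1:,4].argmax(); 
        px=s[k,:2]+(s[k,2:4]-1)/2+[x-12,y-12]; print(px,s[k])
        obs.append((i,px,o))
def res(v):
    c,s=np.cos(v[2]),np.sin(v[2]); R=np.array([[c,-s],[s,c]])
    return np.concatenate([proj(np.r_[v[:2]+R@B[i],v[3]],o)-px for i,px,o in obs])
for use in (slice(None),slice(0,3),slice(3,6)):
    full=obs; obs=full[use]
    f=ls(res,[.6,.165,0,.077]); print(f.x,np.degrees(f.x[2]),'deck',f.x[3]-.01,np.round(f.fun,1)); obs=full
E
```

```text
[355. 127.] [  4   5  15  15 172]
[325.5 204. ] [  5   6  14  13 145]
[389.5 200. ] [  5   5  14  13 149]
[219. 131.] [  0   0  25  25 486]
[196. 213.] [  4   5  15  15 181]
[264.  208.5] [  4   6  15  14 175]
[ 0.60468143  0.16652212 -0.06709136  0.08441627] -3.8440517578203495 deck 0.07441627259546138 [ 0.2 -0.2 -0.3  0.2 -0.4  0.7 -0.5 -0.8  0.7 -0.1  0.4  0.2]
[ 0.60454124  0.16624564 -0.05913688  0.08299944] -3.3882938715143944 deck 0.07299943754394625 [-0.  -0.2  0.2  0.  -0.2  0.1]
[ 0.6041914   0.16719046 -0.07397109  0.08277679] -4.238231527263537 deck 0.07277678545877579 [-0.3 -0.2  0.4 -0.3 -0.2  0.5]
```

Holder at (0.6045, 0.1666), yaw about -3.8°, deck about 0.074 (within 55–79 mm). Now the carrier: go back above it.

```bash
python3 -m inch '0 0 -1 -0.025 0.233 0 0.06;0 0 -1 0.035 0.233 0 0.06;0 0 -1 0.035 0.233 0 0.06;0 0 -1 0.035 0.233 0 0.06;0 0 -1 0.035 0.233 0 0.06'
python3 -m inch '0 0 0 0 0 0 0.05;0 0 0 0 0 0 0.05'
cat > d.py <<'E'
from h import *
import sys
a=list(map(float,sys.argv[1:])); o=r.get_obs(); R=o['eef_rot']
print(round(o['t'],2),'tool delta',np.round(R.T@(np.array(a[:3])-o['tcp_pos']),4),'yaw',np.degrees(np.arctan2(R[1,0],R[0,0])),'tilt',np.degrees(R[:2,2]),'f',np.round(o['ft_force'],1))
E
python3 d.py .5875 -.1403 .052
```

```text
t: 5.15
tcp_pos: [0.5878, -0.1404, 0.2255]
eef_rot: [[0.994, -0.112, 0.0], [-0.112, -0.994, -0.002], [0.001, 0.002, -1.0]]
ft_force: [-0.3, 1.2, -0.3]
opening: 0.0601
finger_force: 0.0
t: 5.4
tcp_pos: [0.588, -0.1334, 0.2255]
eef_rot: [[0.995, -0.103, 0.0], [-0.103, -0.995, 0.001], [0.0, -0.001, -1.0]]
ft_force: [0.8, 0.1, 1.5]
opening: 0.0501
finger_force: 0.0
5.4 tool delta [0.0002 0.0071 0.1735] yaw -5.895975996209791 tilt [0.01061579 0.05007929] f [0.8 0.1 1.5]
```

```bash
python3 -m inch '0 0 0 0 0.007 0.06 0.05;0 0 0 0 0.007 0.12 0.05;0 0 0 0 0.007 0.135 0.05;0 0 0 0 0.007 0.135 0.05'
python3 d.py .5875 -.1403 .052
```

```text
t: 5.9
tcp_pos: [0.5872, -0.1417, 0.0906]
eef_rot: [[0.995, -0.104, -0.001], [-0.104, -0.995, 0.001], [-0.001, -0.0, -1.0]]
ft_force: [-0.5, -0.7, 0.4]
opening: 0.0498
finger_force: 0.0
5.9 tool delta [ 0.0002 -0.0014  0.0386] yaw -5.998093973105119 tilt [-0.04305235  0.02937617] f [-0.5 -0.7  0.4]
```

```bash
python3 -m inch '0 0 0 0 -0.001 0.025 0.05;0 0 0 0 -0.001 0.0385 0.05;0 0 0 0 -0.001 0.0385 0.05' 40
python3 d.py .5875 -.1403 .052
python3 -m inch '0 0 0 0 0 0 0.025;0 0 0 0 0 0 0.005;0 0 0 0 0 0 0.005;0 0 0 0 0 0 0.005;0 0 0 0 0 0 0.005' 60
python3 d.py .5875 -.1403 .052
```

```text
t: 6.28
tcp_pos: [0.5873, -0.1416, 0.0525]
eef_rot: [[0.994, -0.106, 0.0], [-0.106, -0.994, -0.0], [0.0, 0.0, -1.0]]
ft_force: [-0.3, -0.0, -0.2]
opening: 0.0501
finger_force: 0.0
6.28 tool delta [ 0.0001 -0.0013  0.0005] yaw -6.0639915167743075 tilt [ 0.01798    -0.00398545] f [-0.3 -0.  -0.2]
t: 6.9
tcp_pos: [0.5876, -0.1417, 0.0528]
eef_rot: [[0.994, -0.106, 0.001], [-0.106, -0.994, -0.0], [0.001, 0.0, -1.0]]
ft_force: [-1.0, 1.7, 6.0]
opening: 0.0107
finger_force: 59.3
6.9 tool delta [-0.0003 -0.0014  0.0008] yaw -6.075042406714657 tilt [ 0.08022647 -0.01208884] f [-1.   1.7  6. ]
```

```bash
python3 -m inch '0 0 0 0 0 -0.03 0.005;0 0 0 0 0 -0.08 0.005;0 0 0 0 0 -0.13 0.005;0 0 0 0 0 -0.147 0.005;0 0 0 0 0 -0.147 0.005' 80
python3 d.py .6045 .1666 .20
python3 - <<'E'
from h import *
o=r.get_obs()
im=r.grab_frame('wrist'); cv2.imwrite('pics/w5.png',im[:,:,::-1])
for t in ['carrier','carrier_bar','carrier_nose']: print(t,show(r.place_of('wrist',t)))
np.save('o5.npy',o,allow_pickle=True)
E
```

```text
t: 7.52
tcp_pos: [0.5871, -0.1418, 0.1991]
eef_rot: [[0.994, -0.106, 0.001], [-0.106, -0.994, -0.0], [0.001, 0.0, -1.0]]
ft_force: [-0.7, -0.4, -3.3]
opening: 0.0102
finger_force: 79.0
7.53 tool delta [-0.0154 -0.3085 -0.0009] yaw -6.089062971378195 tilt [ 0.05894063 -0.01836388] f [-0.7 -0.4 -3.3]
carrier [([0.5843, -0.1428, 0.1494], 0.78)]
carrier_bar [([0.5841, -0.1454, 0.1947], 0.61)]
carrier_nose [([0.6428, -0.1469, 0.1624], 0.6)]
```

View pics/w5.png

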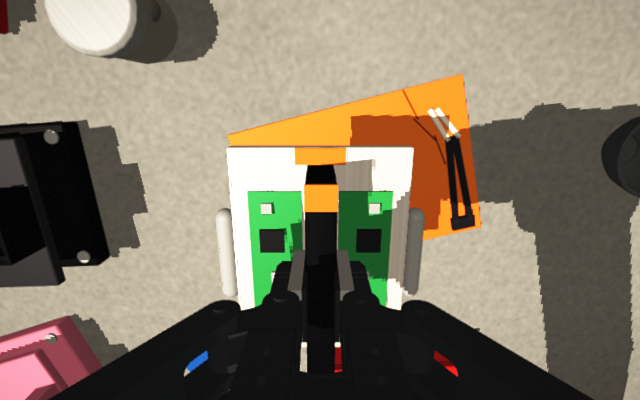

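The carrier is held. The plate's nose edge runs from (227,147) to (414,147), level with the tool. I'll solve its offset in the hand from the edge.

Run:
```python
from h import *
o=np.load('o5.npy',allow_pickle=True).item()
im=cv2.imread('pics/w5.png')
w=im.min(2)>190
for y in (165,180): x=np.nonzero(w[y,200:450])[0]+200; print(y,x.min(),x.max())
for x in (240,260,280,400,410): y=np.nonzero(im.min(2)[130:175,x]>170)[0]; print('col',x,y.min()+130)
def tool(q,tz):
    e,d=ray('wrist',q,o); e=o['eef_rot'].T@(e-o['tcp_pos']); d=o['eef_rot'].T@d; return e+d*(tz-e[2])/d[2]
for tz in (.0295,.0325,.0355): print(tz,[np.round(tool(q,tz)*1e3,1).tolist() for q in ((227.5,146.5),(414,146.5))])
# bar: orange end top at tool z -0.008+... top of bar = .048-.056
print('bar end',tool((321,185),-.008),tool((321,166),-.008))
```

```text
165 227 411
180 229 410
col 240 148
col 260 148
col 280 148
col 400 147
col 410 147
0.0295 [[56.0, -42.2, 29.5], [56.1, 41.8, 29.5]]
0.0325 [[55.6, -43.0, 32.5], [55.7, 42.7, 32.5]]
0.0355 [[55.2, -43.8, 35.5], [55.3, 43.5, 35.5]]
bar end [ 0.04756373 -0.00014471 -0.008     ] [ 0.05434156 -0.00015124 -0.008     ]
```

```bash
python3 -m inch '0 0 0 -0.015 -0.04 0 0.005;0 0 -2.3 -0.015 -0.09 0 0.005;0 0 -2.3 -0.015 -0.15 0 0.005;0 0 -2.3 -0.015 -0.21 0 0.005;0 0 -2.3 -0.015 -0.27 0 0.005' 80
python3 -m inch '0 0 0 -0.002 -0.039 0 0.005;0 0 0 -0.002 -0.039 0 0.005;0 0 0 -0.002 -0.039 0 0.005;0 0 0 -0.002 -0.039 0 0.005'
python3 d.py .6048 .1666 .152
python3 - <<'E'
from h import *
ims=[]
for c in ('scene','top','wrist'):
    ims.append(r.grab_frame(c)[:,:,::-1])
    if c!='wrist':
        for t in ['carrier_bar','carrier_nose']: print(c,t,show(r.place_of(c,t)))
np.save('o6.npy',r.get_obs(),allow_pickle=True)
a=cv2.resize(ims[0][150:300,270:430],None,fx=2.5,fy=2.5); b=cv2.resize(ims[1][130:250,210:330],(375,375))
cv2.imwrite('pics/a.png',np.hstack([a,b])); cv2.imwrite('pics/w6.png',ims[2])
E
```

```text
t: 8.35
tcp_pos: [0.6001, 0.1299, 0.1972]
eef_rot: [[0.998, -0.066, -0.002], [-0.066, -0.998, -0.001], [-0.002, 0.001, -1.0]]
ft_force: [1.7, -0.9, -1.7]
opening: 0.0099
finger_force: 79.0
t: 8.85
tcp_pos: [0.6013, 0.1654, 0.1982]
eef_rot: [[0.998, -0.068, -0.001], [-0.068, -0.998, -0.001], [-0.001, 0.001, -1.0]]
ft_force: [-0.9, -0.1, -1.8]
opening: 0.0105
finger_force: 79.0
8.85 tool delta [ 0.0034 -0.0015  0.0462] yaw -3.9164214863480824 tilt [-0.0515103  -0.06771897] f [-0.9 -0.1 -1.8]
scene carrier_bar [([0.5984, 0.1697, 0.2018], 0.82)]
scene carrier_nose [([0.6576, 0.1621, 0.1583], 0.81)]
top carrier_bar [([0.5962, 0.1671, 0.1986], 0.79)]
top carrier_nose []
```

View pics/w6.png

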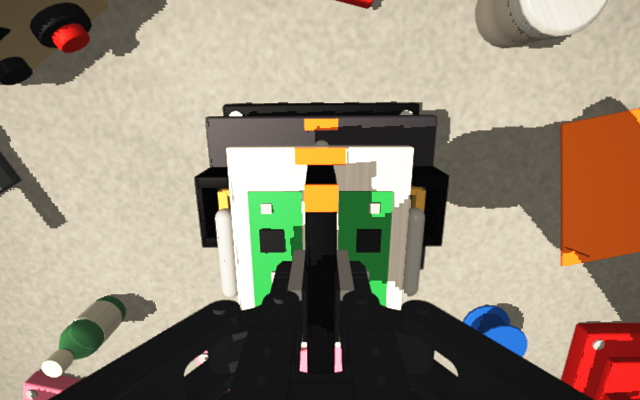

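The carrier hovers centred over the holder. The deck's nose edge runs (207,117)–(436,115) and the orange mark at (321,124) lines up with the carrier's nose mark at (320,156). I'll check this numerically.

Run:
```python
from h import *
o=np.load('o6.npy',allow_pickle=True).item()
im=cv2.imread('pics/w6.png').astype(int); g=im.max(2)
for x in (215,240,270,295,350,380,400): print(x, g[108:124,x])
for y in (119,122,125,130): 
    print(y,'L',g[y,200:214],'R',g[y,430:443])
m=(im[:,:,2]>200)&(im[:,:,1]>110)&(im[:,:,1]<190)&(im[:,:,0]<80)
for y0,y1 in((115,134),(145,168)):
    ys,xs=np.nonzero(m[y0:y1,290:350]); print('orange',xs.min()+290,xs.max()+290,ys.min()+y0,ys.max()+y0)
for dz in (.070,.0735,.077):
    print(dz,[np.round(o['eef_rot'].T@(atz('wrist',q,dz,o)-o['tcp_pos'])*1e3,1).tolist() for q in ((207,116.8),(436.5,115))])
```

```text
215 [224 222 223 221 221 222 224 225 115  56  87 123 128 125 123 126]
240 [ 57  56  55  47  92 245 255 255 137  49  88 120 122 121 119 120]
270 [ 48  49  49  51  49  18  10  18  36  61  89 114 113 112 111 113]
295 [ 45  44  41  16  11  12  11  19  39  60  90 107 108 107 105 105]
350 [30 31 33 30 12 13 11 26 53 65 89 93 93 93 93 92]
380 [26 26 25 24 12 10 11 28 55 65 85 86 85 84 85 84]
400 [22 20 18 14 30 73 99 42 55 66 81 79 82 79 80 80]
119 L [222 220 221 221 220 149 105  75 105 122 123 123 124 123] R [73 72 72 71 73 64 55 74 94 93 90 91 92]
122 L [223 225 227 228 225 162 109  66  57 111 127 127 128 128] R [71 71 73 72 72 63 54 75 93 90 90 93 91]
125 L [216 214 215 218 217 167 110 117  75 108 127 127 123 125] R [72 72 72 73 70 60 59 81 94 95 94 96 96]
130 L [224 227 227 228 229 227 149 109 121 125 124 126 124 123] R [32 33 34 30 31 36 72 97 97 96 96 96 98]
orange 304 338 118 130
orange 295 345 148 164
0.07 [[64.1, -82.3, 129.0], [65.4, 83.6, 129.0]]
0.0735 [[64.3, -81.2, 125.5], [65.6, 82.5, 125.5]]
0.077 [[64.5, -80.0, 122.0], [65.8, 81.3, 122.0]]
```

```bash
python3 -m inch '0 0 0 0.0027 0 0.015 0.005;0 0 0 0.0027 0 0.03 0.005;0 0 0 0.0027 0 0.037 0.005;0 0 0 0.0027 0 0.037 0.005;0 0 0 0.0027 0 0.037 0.005' 100
python3 d.py .6048 .1655 .131
python3 - <<'E'
from h import *
o=r.get_obs(); im=r.grab_frame('wrist')[:,:,::-1]; np.save('o7.npy',o,allow_pickle=True); cv2.imwrite('pics/w7.png',im)
cv2.imwrite('pics/w7c.png',cv2.resize(im[80:280,190:450],None,fx=3,fy=3,interpolation=cv2.INTER_CUBIC))
im=im.astype(int)
m=(im[:,:,2]>200)&(im[:,:,1]>110)&(im[:,:,1]<190)&(im[:,:,0]<80)
for y0,y1 in((95,144),(145,168)):
    ys,xs=np.nonzero(m[y0:y1,290:350]); print('orange',xs.min()+290,xs.max()+290,ys.min()+y0,ys.max()+y0)
E
```

```text
t: 9.82
tcp_pos: [0.6042, 0.1673, 0.1621]
eef_rot: [[0.998, -0.066, 0.0], [-0.066, -0.998, 0.0], [0.0, -0.0, -1.0]]
ft_force: [-1.0, -0.5, -2.5]
opening: 0.0099
finger_force: 100.9
9.82 tool delta [0.0007 0.0018 0.0311] yaw -3.778301304427855 tilt [0.02594977 0.00869405] f [-1.  -0.5 -2.5]
orange 303 342 126 134
orange 295 345 148 164
```

View pics/w7c.png

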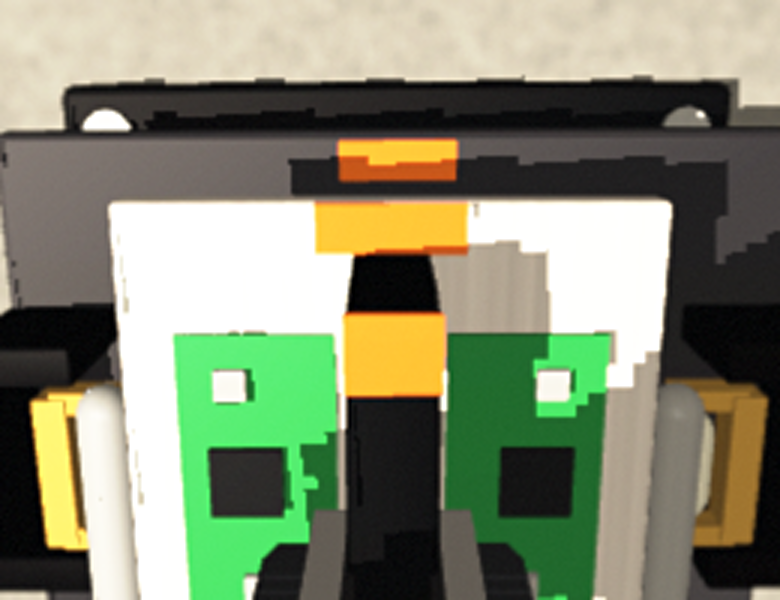

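The deck's orange mark is centred at column 322.7 and the carrier's at 320.7, so the tool should go about 1.3 mm in +y. The deck's edge is at row 123.5.

Run:
```python
from h import *
o=np.load('o7.npy',allow_pickle=True).item(); im=cv2.imread('pics/w7.png').max(2)
print([ (x,im[118:132,x].tolist()) for x in (220,270,380)])
T=lambda q,z: np.round(o['eef_rot'].T@(atz('wrist',q,z,o)-o['tcp_pos'])*1e3,1)
for row in (123.5,124.5,125.5): print(row,T((321,row),.074))
print(T((322.7,130),.074), T((320.7,155),.1621-.0335), T((320.7,147),.1621-.0335))
```

```text
[(220, [214, 255, 255, 255, 255, 171, 49, 59, 96, 126, 128, 127, 126, 127]), (270, [16, 10, 13, 8, 12, 26, 50, 65, 94, 119, 115, 114, 114, 115]), (380, [17, 13, 12, 10, 21, 40, 62, 68, 89, 91, 91, 89, 89, 88])]
123.5 [62.1  0.1 88.2]
124.5 [61.5  0.1 88.2]
125.5 [60.9  0.1 88.2]
[58.2  1.1 88.2] [51.6 -0.1 33.6] [55.3 -0.1 33.6]
```

```bash
python3 -m inch '0 0 0 0.0004 0.0013 0.005 0.005;0 0 0 0.0004 0.0013 0.01 0.005;0 0 0 0.0004 0.0013 0.01 0.005;0 0 0 0.0004 0.0013 0.01 0.005' 100
python3 d.py .6048 .1659 .131
python3 -m inch '0 0 0 0 0 0.002 0.005;0 0 0 0 0 0.004 0.005;0 0 0 0 0 0.006 0.005;0 0 0 0 0 0.006 0.005'
python3 d.py .6048 .1659 .131
```

```text
t: 10.38
tcp_pos: [0.6043, 0.1659, 0.1518]
eef_rot: [[0.998, -0.066, -0.0], [-0.066, -0.998, -0.0], [-0.0, 0.0, -1.0]]
ft_force: [-0.2, 0.6, -2.0]
opening: 0.0103
finger_force: 101.0
10.38 tool delta [ 0.0005 -0.      0.0208] yaw -3.781543472946231 tilt [-0.00326459 -0.00079727] f [-0.2  0.6 -2. ]
t: 10.88
tcp_pos: [0.6045, 0.1663, 0.1468]
eef_rot: [[0.998, -0.066, 0.001], [-0.066, -0.998, 0.0], [0.001, -0.001, -1.0]]
ft_force: [-0.8, 0.2, 3.7]
opening: 0.0096
finger_force: 102.0
10.88 tool delta [0.0003 0.0003 0.0158] yaw -3.776385535653095 tilt [0.04818323 0.02686383] f [-0.8  0.2  3.7]
```

```bash
for i in 1 ; do python3 -m inch '0 0 0 0 0 0.001 0.005;0 0 0 0 0 0.002 0.005;0 0 0 0 0 0.002 0.005'; python3 -m inch '0 0 0 0 0 0.001 0.005;0 0 0 0 0 0.002 0.005;0 0 0 0 0 0.002 0.005';python3 -m inch '0 0 0 0 0 0.001 0.005;0 0 0 0 0 0.002 0.005;0 0 0 0 0 0.002 0.005'; done
```

```text
t: 11.25
tcp_pos: [0.6047, 0.1665, 0.1459]
eef_rot: [[0.998, -0.066, 0.002], [-0.066, -0.998, 0.001], [0.002, -0.001, -1.0]]
ft_force: [-3.3, -0.4, 12.0]
opening: 0.0099
finger_force: 103.0
t: 11.62
tcp_pos: [0.6048, 0.1663, 0.1442]
eef_rot: [[0.998, -0.066, 0.002], [-0.066, -0.998, 0.001], [0.002, -0.001, -1.0]]
ft_force: [-5.3, -1.5, 14.3]
opening: 0.0097
finger_force: 103.2
t: 12.0
tcp_pos: [0.6046, 0.1659, 0.1413]
eef_rot: [[0.998, -0.066, 0.001], [-0.066, -0.998, 0.0], [0.001, -0.0, -1.0]]
ft_force: [-2.7, -0.6, 8.3]
opening: 0.0097
finger_force: 102.4
```

```bash
python3 -m inch '0 0 0 0 0 0.001 0.005;0 0 0 0 0 0.002 0.005;0 0 0 0 0 0.002 0.005'; python3 -m inch '0 0 0 0 0 0.001 0.005;0 0 0 0 0 0.002 0.005;0 0 0 0 0 0.002 0.005'; python3 d.py .6048 .1659 .131
```

```text
t: 12.38
tcp_pos: [0.6042, 0.1655, 0.1373]
eef_rot: [[0.998, -0.066, -0.0], [-0.066, -0.998, -0.0], [-0.0, 0.0, -1.0]]
ft_force: [0.8, -1.4, -4.9]
opening: 0.0098
finger_force: 100.8
t: 12.75
tcp_pos: [0.604, 0.1654, 0.1346]
eef_rot: [[0.998, -0.066, -0.001], [-0.066, -0.998, -0.001], [-0.001, 0.001, -1.0]]
ft_force: [3.1, -1.9, -14.5]
opening: 0.0097
finger_force: 99.4
12.75 tool delta [ 0.0008 -0.0005  0.0036] yaw -3.7908901991160766 tilt [-0.06956513 -0.03864177] f [  3.1  -1.9 -14.5]
```

```bash
python3 -m inch '0 0 0 0 0 0.0005 0.005;0 0 0 0 0 0.001 0.005;0 0 0 0 0 0.001 0.005'; python3 -m inch '0 0 0 0 0 0.0005 0.005;0 0 0 0 0 0.001 0.005;0 0 0 0 0 0.001 0.005'; python3 d.py .6048 .1659 .131
```

```text
t: 13.12
tcp_pos: [0.604, 0.1657, 0.1346]
eef_rot: [[0.998, -0.066, -0.001], [-0.066, -0.998, -0.0], [-0.001, 0.0, -1.0]]
ft_force: [2.8, -1.5, -13.6]
opening: 0.0097
finger_force: 99.4
t: 13.5
tcp_pos: [0.6041, 0.1658, 0.1337]
eef_rot: [[0.998, -0.066, -0.0], [-0.066, -0.998, -0.0], [-0.0, 0.0, -1.0]]
ft_force: [2.3, -1.8, -12.9]
opening: 0.0097
finger_force: 99.5
13.5 tool delta [ 0.0007 -0.0002  0.0027] yaw -3.7843410525536925 tilt [-0.0204906  -0.01190069] f [  2.3  -1.8 -12.9]
```

```bash
python3 -m inch '0 0 0 0 0 0.0005 0.005;0 0 0 0 0 0.001 0.005;0 0 0 0 0 0.001 0.005'; python3 -m inch '0 0 0 0 0 0.0005 0.005;0 0 0 0 0 0.001 0.005;0 0 0 0 0 0.001 0.005'; python3 d.py .6048 .1659 .131
```

```text
t: 13.88
tcp_pos: [0.6042, 0.1659, 0.1328]
eef_rot: [[0.998, -0.066, -0.0], [-0.066, -0.998, -0.0], [-0.0, 0.0, -1.0]]
ft_force: [2.8, -0.6, -13.6]
opening: 0.0096
finger_force: 99.5
t: 14.25
tcp_pos: [0.6043, 0.1662, 0.1323]
eef_rot: [[0.998, -0.066, 0.0], [-0.066, -0.998, 0.0], [0.0, -0.0, -1.0]]
ft_force: [1.5, -1.3, -8.7]
opening: 0.01
finger_force: 100.1
14.25 tool delta [0.0005 0.0002 0.0013] yaw -3.770346866498783 tilt [0.02186274 0.01720336] f [ 1.5 -1.3 -8.7]
```

```bash
python3 -m inch '0 0 0 0 0 0.0005 0.005;0 0 0 0 0 0.001 0.005;0 0 0 0 0 0.001 0.005'; python3 -m inch '0 0 0 0 0 0.0005 0.005;0 0 0 0 0 0.001 0.005;0 0 0 0 0 0.001 0.005'; python3 d.py .6048 .1659 .131
```

```text
t: 14.62
tcp_pos: [0.6045, 0.1663, 0.132]
eef_rot: [[0.998, -0.066, 0.001], [-0.066, -0.998, 0.001], [0.001, -0.001, -1.0]]
ft_force: [-2.5, -0.1, 3.2]
opening: 0.0096
finger_force: 101.8
t: 15.0
tcp_pos: [0.6045, 0.1665, 0.1318]
eef_rot: [[0.998, -0.066, 0.001], [-0.066, -0.998, 0.001], [0.001, -0.001, -1.0]]
ft_force: [-6.4, -1.5, 10.9]
opening: 0.0099
finger_force: 102.9
15.0 tool delta [0.0003 0.0005 0.0008] yaw -3.766590767434231 tilt [0.08265471 0.03843649] f [-6.4 -1.5 10.9]
```

```bash
python3 -m inch '0 0 0 0 0 -0.0007 0.005;0 0 0 0 0 -0.0007 0.005;0 0 0 0 0 -0.0007 0.005' 40
python3 -m inch '0 0 0 0 0 0 0.03;0 0 0 0 0 0 0.04;0 0 0 0 0 0 0.04'
python3 - <<'E'
from h import *
o=r.get_obs(); im=r.grab_frame('wrist')[:,:,::-1]; s=r.grab_frame('scene')[:,:,::-1]
cv2.imwrite('pics/w8.png',np.hstack([cv2.resize(im,(480,300)),cv2.resize(s[170:290,290:415],(312,300))]))
for t in ['carrier','carrier_nose']: print(show(r.place_of('scene',t)))
E
```

```text
t: 15.38
tcp_pos: [0.6045, 0.1664, 0.1318]
eef_rot: [[0.998, -0.066, 0.001], [-0.066, -0.998, 0.001], [0.001, -0.001, -1.0]]
ft_force: [-5.4, -1.1, 7.9]
opening: 0.0099
finger_force: 102.3
t: 15.75
tcp_pos: [0.6045, 0.1659, 0.1306]
eef_rot: [[0.998, -0.066, 0.0], [-0.066, -0.998, 0.0], [0.0, -0.0, -1.0]]
ft_force: [-1.3, -0.4, -0.2]
opening: 0.0399
finger_force: 0.0
[([0.6058, 0.164, 0.086], 0.88)]
[([0.6641, 0.1637, 0.0918], 0.77), ([0.5808, -0.1762, 0.0021], 0.6)]
```

View pics/w8.png

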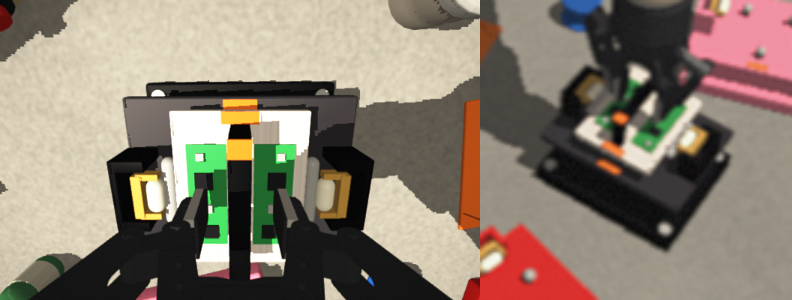

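The carrier sits square and level on the deck with the nose marks aligned (orange at (240,110) in the composite), both rollers are over the rails, and the fingers are open. Next I'll withdraw and check.

```bash
python3 -m inch '0 0 0 0 0 -0.02 0.04;0 0 0 0 0 -0.06 0.04;0 0 0 0 0 -0.11 0.04;0 0 0 0 0 -0.12 0.04;0 0 0 0 0 -0.12 0.04'
python3 -m inch '0 0 0 0 0 0 0.04;0 0 0 0 0 0 0.04'
python3 - <<'E'
from h import *
o=r.get_obs(); im=r.grab_frame('wrist')[:,:,::-1]; np.save('o9.npy',o,allow_pickle=True); cv2.imwrite('pics/w9.png',im)
for t in ['carrier','carrier_nose','carrier_bar','holder']: print(show(r.place_of('wrist',t)))
E
```

```text
t: 16.58
tcp_pos: [0.6045, 0.1659, 0.2511]
eef_rot: [[0.998, -0.066, 0.001], [-0.066, -0.998, 0.0], [0.001, -0.0, -1.0]]
ft_force: [-0.0, -0.5, -0.2]
opening: 0.04
finger_force: 0.0
t: 16.82
tcp_pos: [0.6037, 0.1657, 0.249]
eef_rot: [[0.998, -0.066, -0.002], [-0.066, -0.998, -0.001], [-0.002, 0.001, -1.0]]
ft_force: [-0.4, -0.0, -0.1]
opening: 0.0402
finger_force: 0.0
[([0.5994, 0.1666, 0.0834], 0.73)]
[([0.6603, 0.1624, 0.0909], 0.96)]
[([0.6012, 0.164, 0.1269], 0.8), ([0.4723, 0.4076, -0.0034], 0.65)]
[([0.3781, 0.222, 0.0013], 0.93), ([0.3401, -0.1863, 0.0025], 0.57)]
```

View pics/w9.png

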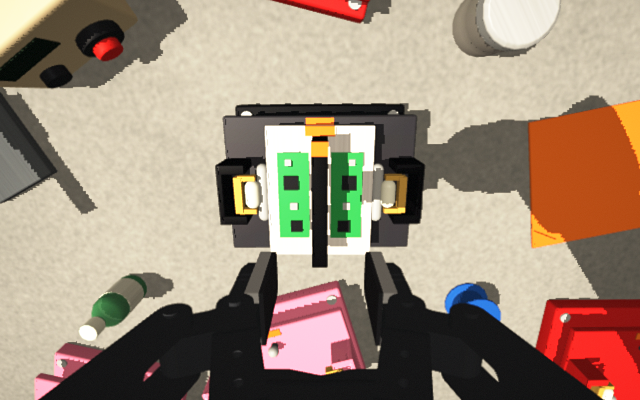

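The carrier is square and centred: its plate spans (265–375, 125–253), both rollers overlap the rails at (252,195) and (388,193), and the arm is clear. Handing in.

```bash
python3 -c "
from workcell import r
print(r.hand_in())"
```

```text
the job is handed in; nothing more can be done
None
```

I fitted the carrier nose to nose on the black holder, seated it on the balls under both rollers with about 11 N of push at most, released it and handed the job in at about 17 s; the hand-in returned no verdict.

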